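Make up the breakfast and dinner caddies

ROBOT

A 7-joint arm with a two-finger parallel gripper is mounted at the origin on a cart in front of the work surface, level with it; the furniture and walls round the work are solid. World frame = base frame: x ahead of the robot, y to its left, z up, the work surface at z = 0. Lengths are in m, angles in degrees, forces in N, time in s.
With the tool pointing down it reaches from about 0.425 to 0.95 m from the base axis. Payload 16.7 kg.
Tool frame: the origin (TCP) lies on the centre line of the jaws, within the pads' length; the fingertips stand 11 mm ahead of it and the grasp point (between the pads) lies 8 mm behind it; z points along the fingers, y is the line along which they close (so a half turn about z gives the same grasp; the last joint's range is limited). The gripper opens to 94 mm and grips with 3 to 60 N. Pads are 16 mm wide; open, the fingers measure 119 mm over their backs; the gripper's body (75 mm by 177 mm) begins 78 mm behind the grasp point.
Start: joints at [-79.555, 24.414, 4.234, 92.017, -1.954, 63.644, -3.845], TCP at [0.22, 0.638, 0.216] pointing down, gripper open.
Joint ranges: [-163.25, 163.25], [-28.42, 122.38], [-70.27, 78.77], [12.13, 141.07], [-58.53, 238.53], [9.26, 117.41], [-156.51, 156.51]. Speed limits (degrees/s): [108.29, 108.29, 136.94, 136.94, 172.46, 172.46, 172.46].

INTERFACE

Orientations are given as a 3x3 rotation matrix whose columns are the frame's x, y, z axes.
In Python, from cell import env gives the robot as it stands. The module is installed in compiled form; this text tells all that it offers.
- The arm moves only by the shell command python3 -m inch 'ROWS'. ROWS is JSON, a list that holds one entry, the list of rows, each a list of 7 numbers: the shift along the world's x, y, z in cm, then the turn, a rotation vector about the world's x, y, z in degrees, then the closure, from -1 (fully open) to 1 (shut). A call has 1 to 5 rows; each row is the pose to reach, as a shift and turn from the pose commanded when the call began; what a row does not reach only later rows make up. A row lasts 1/10 s, in which the tool goes at most 50 mm and 8.59 degrees, less where a joint would pass 70% of its speed; a pose out of reach is approached as far as the arm can. A call with a gripper value outside its range is refused whole. The fingers move at their own pace and stop on an object; the grip force is fixed at half the most. Time passes only in rows, so rows that repeat a pose let the fingers close. It gives the time, the measured TCP pose, the force, the opening and the grip force at its end, in the units of the state.
- env.state(): the state, without advancing time (a new reading comes with each control period).
- env.get_image(name): name is "scene" or "side" or "wrist"; returns the picture (400x640x3 uint8, red, green, blue); there is no depth.
- env.calibration(name): a dict with "fx", "fy", "cx", "cy" (pixels), "distortion" ([k1, k2, p1, p2, k3] as OpenCV has them; the pictures are not rectified), "world_to_cam" (4x4, takes a point from world to camera coordinates); the wrist camera has in their place "hand_eye" (4x4, takes a point from camera to tool coordinates, whose origin is the TCP and whose axes are the flange's). Camera axes: x right, y down, z forward; pixel columns grow to the right and rows downward; lengths in m; the calibration is good to about 2 mm. A picture is of the moment at which its call begins: read the wrist's pose just before it. calibration takes no time and is no camera call.
- env.hand_in(): hands the job in; it is judged then, once.
The state is a dict: "t": time; "joint_pos": joint angles; "dq": joint speeds; "joint_torque": joint torques, N m; "ee_pos": TCP position; "orientation": TCP orientation; "ft_force": force on the tool from outside, world axes, zero at the start; "ft_torque": the same for the moment, N m; "finger_gap": opening from 0.0 (shut) to 1.0 (fully open); "grip_force": force on a finger pad.
Only numpy, scipy, OpenCV 4.12 (cv2) and the standard library are available. Lean on these libraries where they do the work, as an engineer would, in place of code of your own. Each camera call takes 0.05 s, during which the arm holds its last target. There are 200 camera calls.

TASK

Make up the two wooden table caddies from the stock on the dark tray: the breakfast caddy, with two compartments, gets the honey jar in its large compartment and a salt shaker in its small one; the dinner caddy, with three equal compartments, gets the other salt shaker and the two spice jars, one to a compartment in any order. Stand each one upright on the floor of its compartment, do not knock any of them over, and leave the garlic where it is on the tray.

Things in the scene. Friction and masses are not known exactly. Their poses are not given: they have to be found in the camera images.
- breakfast_caddy: fixed open caddy of light wood with TWO compartments along its y axis; outside 92 (x) x 158 (y) mm. Long walls 38 mm high, divider 34, end boards (with hand slot) 52; walls and floor 6 thick. Small compartment centred at y = -43 mm (80 x 60 mm), large at y = +33 mm (80 x 80 mm). Origin: centre of underside; floor at z = 6 mm; z up. On the 100 mm high white chest, yaw up to 0.12 rad.
- dinner_caddy: fixed open caddy of light wood with THREE equal compartments along its y axis; outside 72 (x) x 204 (y) mm. Long walls 38 mm high, dividers 34, end boards (with hand slot) 52; walls and floor 6 thick. Compartments 60 x 60 mm, centred at y = -66, 0, +66 mm. Origin: centre of underside; floor at z = 6 mm; z up. On the white chest, left or right of the other, yaw up to 0.12 rad.
- honey_jar: honey jar with a red lid, the widest of the jars: 58 mm (x) by 62 mm (y), 86 mm tall with a round lid of 56 mm, about 0.36 kg, standing upright, its x axis roughly along world x. Origin: centre of its underside; z up.
- salt_shaker_1: salt shaker, round grey-white body of 44 mm diameter with a pale domed top with small holes, 90 mm tall (body 44 mm wide up to about 70 mm, top 34 mm wide), about 0.1 kg, standing upright. There are two alike, and either may go to either caddy. Origin: centre of its underside; z up.
- salt_shaker_2: salt shaker, round grey-white body of 44 mm diameter with a pale domed top with small holes, 90 mm tall (body 44 mm wide up to about 70 mm, top 34 mm wide), about 0.1 kg, standing upright. There are two alike, and either may go to either caddy. Origin: centre of its underside; z up.
- spice_jar_1: round spice jar with a dark screw cap (one nearly black, one dark green) and a dark label, 41 mm diameter, straight sides, 105 mm tall, about 0.11 kg, standing upright. There are two of the same shape with different labels; both go into the dinner caddy. Origin: centre of its underside; z up.
- spice_jar_2: round spice jar with a dark screw cap (one nearly black, one dark green) and a dark label, 41 mm diameter, straight sides, 105 mm tall, about 0.11 kg, standing upright. There are two of the same shape with different labels; both go into the dinner caddy. Origin: centre of its underside; z up.
- garlic: head of garlic, 56 mm across, 56 mm tall, loose on the tray among the stock. Origin: centre of its underside; z up. Around the work: a bag 165 mm tall some 60 mm behind the centres of the tray's rear row (close the gripper along y there); the white chest (end 95 mm right of the centres of the tray's right column); a bag 355 mm tall some 120 mm behind the middles of the caddies.
- tray: fixed tray of dark wood, 158 (x) x 246 (y) mm, rim 20 mm high, 5 thick, floor 8 mm thick. Origin: centre of underside; z up. On the worktop to the left; stock and garlic stand on it in any order: two rows 74 mm apart (x), 84 mm apart in a row (y).

How it is judged:
By the outcome, as a careful person would: the job done as asked, in the order asked, and still so for the second after the job is handed in, with the robot touching nothing.
It also fails if it takes over 128 s, if anything falls off the work surface, if the arm or the gripper's body presses on something with over 40 N, if the wrist force passes 120 N, or if a joint passes its speed limit or range.

## Working session

There is one attempt and no reset: what is moved stays moved. The work goes in short steps, Python scripts to look and compute and a shell command to move; the robot and the scene stay as the last step left them, time stands still between calls to the robot, and variables do not carry over. Pictures are saved under pics/ and viewed, at most 14 in all, crops included, and the job is handed in when it is done.

```bash
mkdir -p pics
python3 - <<'E'
from cell import env
import cv2
s=env.state();print(s)
for n in("scene","side","wrist"):
    cv2.imwrite(f"pics/{n}0.png",env.get_image(n)[:,:,::-1]);c=env.calibration(n);print(n,c)
E
```

```text
{'t': 0.0, 'joint_pos': array([-79.5552345 ,  24.44862487,   4.23047891,  92.05011371,
        -1.9534438 ,  63.64598043,  -3.84544126]), 'dq': array([-0.00908669, -0.01376914, -0.05166465,  0.02563209,  0.06342899,
       -0.01139127,  0.05257376]), 'joint_torque': array([-5.35097970e-04, -9.35833168e+01,  3.66654128e+00, -4.54175091e+01,
       -4.87866648e-02,  2.05042900e-02,  1.12113269e-04]), 'ee_pos': array([0.21975874, 0.63778055, 0.21580351]), 'orientation': array([[-9.45449237e-01,  3.25769294e-01, -3.25953754e-04],
       [ 3.25769445e-01,  9.45448449e-01, -1.22435827e-03],
       [-9.06858600e-05, -1.26375437e-03, -9.99999197e-01]]), 'ft_force': array([-0.02160818,  0.53218553, -0.11926563]), 'ft_torque': array([ 0.01138017, -0.03843503,  0.01244103]), 'grip_force': 0.0, 'finger_gap': 1.0001732146076987}
scene {'fx': 509.059554291167, 'fy': 509.059554291167, 'cx': 326.67808958821956, 'cy': 195.91967986602634, 'distortion': array([-0.02398218,  0.        ,  0.        ,  0.        ,  0.        ]), 'world_to_cam': array([[ 0.81258348, -0.58281168, -0.00621492, -0.33130385],

[... 489 characters left out ...]
21, -0.43620562, -0.37841189],
       [-0.43340651, -0.04948249, -0.89983903,  1.25594807],
       [ 0.        ,  0.        ,  0.        ,  1.        ]])}
wrist {'fx': 343.31688055556185, 'fy': 343.31688055556185, 'cx': 316.356223430513, 'cy': 197.39034355022903, 'distortion': array([0.01749307, 0.        , 0.        , 0.        , 0.        ]), 'hand_eye': array([[ 2.17883327e-04, -9.68602744e-01, -2.48613508e-01,
         7.27579051e-02],
       [ 9.99999918e-01,  2.95852742e-04, -2.76253971e-04,
        -7.53348906e-04],
       [ 3.41133343e-04, -2.48613428e-01,  9.68602729e-01,
        -1.67370616e-01],
       [ 0.00000000e+00,  0.00000000e+00,  0.00000000e+00,
         1.00000000e+00]])}
```

View pics/scene0.png

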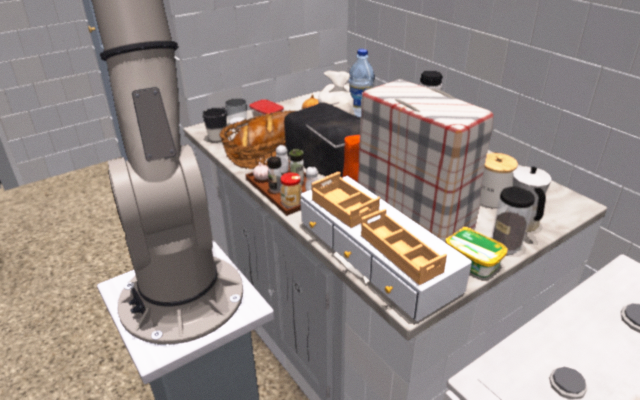

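View pics/side0.png

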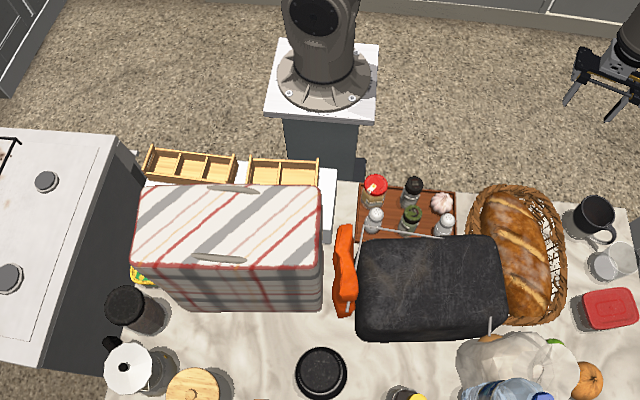

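The scene view shows the tray at about (285,180). The breakfast caddy is at (345,200) and the dinner caddy at (403,245), both on the chest. In the side view the front row is honey (375,185), black-cap spice (413,186) and garlic (441,203). The rear row is salt (375,220), green-cap spice (411,215) and salt (446,224).

Run:
```python
import cv2
a=cv2.imread("pics/side0.png")[140:250,130:330];b=cv2.imread("pics/side0.png")[165:250,340:480]
cv2.imwrite("pics/c1.png",cv2.resize(a,None,fx=4,fy=4,interpolation=cv2.INTER_CUBIC))
cv2.imwrite("pics/c2.png",cv2.resize(b,None,fx=5,fy=5,interpolation=cv2.INTER_CUBIC))
a=cv2.imread("pics/scene0.png")[130:290,240:450]
cv2.imwrite("pics/c3.png",cv2.resize(a,None,fx=3.75,fy=3.75,interpolation=cv2.INTER_CUBIC))
```

```text
(no output)
```

View pics/c1.png

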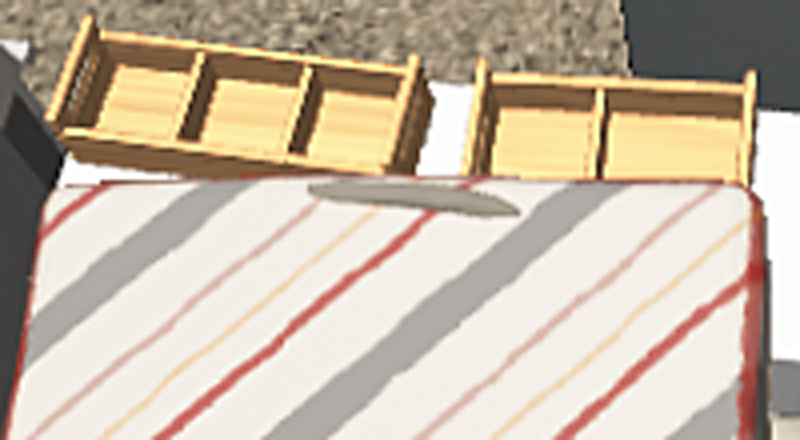

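View pics/c2.png

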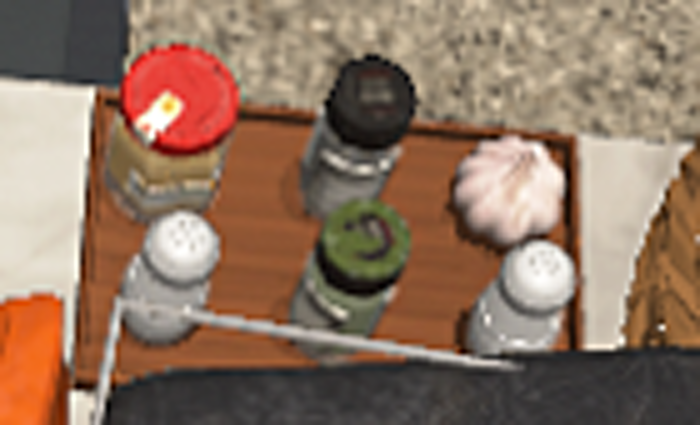

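View pics/c3.png

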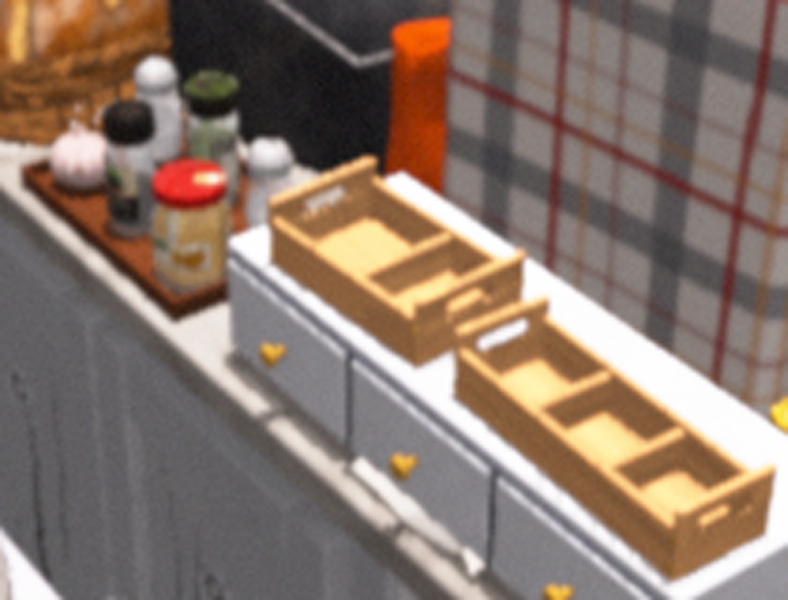

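The c1 crop shows the end-board tops: breakfast at (483,62) and (752,74), dinner at (90,20) and (413,60). c2 shows the cap centres: honey (180,98), black (372,88), green (367,238), and the salts at (182,238) and (540,275). c3 shows the same objects from the front, so next I triangulate and fit them.

```bash
cat > h.py <<'E'
import numpy as np,cv2
from cell import env
from scipy.optimize import least_squares
C={n:env.calibration(n) for n in("scene","side")}
def proj(n,P):
    c=C[n];T=c["world_to_cam"];K=np.array([[c["fx"],0,c["cx"]],[0,c["fy"],c["cy"]],[0,0,1]])
    return cv2.projectPoints(np.atleast_2d(P).astype(float),cv2.Rodrigues(T[:3,:3])[0],T[:3,3],K,c["distortion"])[0][:,0]
c1=lambda u,v:(130+u/4,140+v/4)
c2=lambda u,v:(340+u/5,165+v/5)
c3=lambda u,v:(240+u/3.75,130+v/3.75)
E
python3 - <<'E'
from h import *
# stock: known z of cap top centre
for nm,z,a,b in [("honey",.094,c2(180,98),c3(190,173)),("black",.113,c2(372,86),c3(130,113)),("green",.113,c2(367,236),c3(212,85)),
  ("saltR",.090,c2(181,240),c3(270,155)),("saltL",.090,c2(539,277),c3(157,75)),("garlic",.036,c2(510,192),c3(80,162)),
  ("handleR",None,c2(120,300),c3(360,65)),("orange",None,c2(35,300),c3(425,25))]:
    f=lambda p:np.r_[proj("side",p)[0]-a,proj("scene",p)[0]-b]
    r=least_squares(f,[.6,.2,.1]);print(nm,r.x.round(4),"res",r.fun.round(1))
    if z:
        g=lambda q:f(np.r_[q,z]);r=least_squares(g,[.6,.2]);print("   fixed z",r.x.round(4),r.fun.round(1))
def caddy(nm,w,l,obs):
    def f(q):
        c,s=np.cos(q[2]),np.sin(q[2])
        o=[]
        for n,x,y,p in obs:
            X=[q[0]+c*x*w-s*y*l,q[1]+s*x*w+c*y*l,.152]
            o+=list(proj(n,X)[0]-p)
        return np.array(o)
    r=least_squares(f,[.6,-.1,0],loss="soft_l1");print(nm,r.x.round(4),f(r.x).round(1))
caddy("bf",.045,.076,[("side",-1,1,c1(752,74)),("side",-1,-1,c1(483,62)),("scene",-1,1,c3(273,200)),("scene",1,1,c3(372,160)),("scene",-1,-1,c3(417,298)),("scene",1,-1,c3(520,252))])
caddy("dn",.035,.099,[("side",-1,1,c1(413,60)),("side",-1,-1,c1(90,20)),("side",1,-1,c1(58,122)),("scene",-1,1,c3(458,328)),("scene",1,1,c3(545,303)),("scene",-1,-1,c3(678,520)),("scene",1,-1,c3(770,470))])
E
```

```text
honey [0.4056 0.1672 0.0945] res [ 0.3 -0.2  0.4  0.2]
   fixed z [0.4055 0.1673] [ 0.3 -0.2  0.3  0.3]
black [0.4013 0.2518 0.111 ] res [-0.5  0.5 -0.8 -0.4]
   fixed z [0.4017 0.2513] [-0.6  0.2 -0.6 -1. ]
green [0.4768 0.2509 0.111 ] res [-0.3  0.3 -0.5 -0.3]
   fixed z [0.4772 0.2504] [-0.4  0.  -0.3 -0.8]
saltR [0.4759 0.1704 0.0857] res [-0.5  0.4 -0.8 -0.3]
   fixed z [0.4766 0.1695] [-0.7 -0.1 -0.4 -1.6]
saltL [0.4761 0.3351 0.0837] res [-0.2  0.2 -0.4 -0.2]
   fixed z [0.4772 0.3331] [-0.4 -0.5  0.2 -1.8]
garlic [0.4023 0.339  0.023 ] res [ 0.1 -0.1  0.2  0.1]
   fixed z [0.4045 0.3345] [-0.4 -1.8  1.2 -3.1]
handleR [0.5388 0.1405 0.1567] res [-0.6  0.5 -1.  -0.4]
orange [0.563  0.1029 0.2003] res [-1.7  1.5 -3.  -1.1]
bf [ 0.4317 -0.0462  0.0408] [-0.5 -0.5 -0.2 -1.  -0.7 -0.9  0.5 -1.5 -0.2 -0.2  0.7 -1.1]
dn [ 0.4214 -0.2636 -0.041 ] [ 0.3 -1.7 -0.5 -1.4 -2.4 -1.2 -0.3 -0.3  0.5 -3.4 -0.1 -3.8  0.7 -2.9]
```

```bash
python3 -m inch '[[[2,-4,1,0,0,2,-1],[4.5,-8,2,0,0,5,-1],[7,-12,3,0,0,8,-0.3],[9,-16,4,0,0,10,-0.3],[11,-20,4,0,0,12,-0.3]]]'; python3 -m inch '[[[2.5,-4,0,0,0,2,-0.3],[5,-8,0,0,0,5,-0.3],[7.5,-12,0,0,0,7,-0.3],[10,-16,0,0,0,7,-0.3],[12,-20,0,0,0,7,-0.3]]]'; python3 -m inch '[[[1.2,-3,0,0,0,0,-0.3],[2.6,-6.8,0,0,0,0,-0.3],[2.6,-6.8,0,0,0,0,-0.3],[2.6,-6.8,0,0,0,0,-0.3]]]'
python3 - <<'E'
from h import *
s=env.state();print(s["t"],s["ee_pos"],s["orientation"].round(3),s["joint_pos"].round(0),s["finger_gap"])
cv2.imwrite("pics/w1.png",env.get_image("wrist")[:,:,::-1])
np.savez("w1.npz",p=s["ee_pos"],R=s["orientation"])
E
```

```text
t: 0.65
ee_pos: [0.3309, 0.4367, 0.2576]
orientation: [[-0.993, 0.121, 0.001], [0.121, 0.993, 0.001], [-0.001, 0.001, -1.0]]
ft_force: [-0.1, 0.2, -0.5]
finger_gap: 0.781
grip_force: 0.0
t: 1.15
ee_pos: [0.4508, 0.2362, 0.2565]
orientation: [[-1.0, 0.001, 0.0], [0.001, 1.0, 0.0], [-0.0, 0.0, -1.0]]
ft_force: [1.0, 0.2, -0.3]
finger_gap: 0.652
grip_force: 0.0
t: 1.55
ee_pos: [0.476, 0.1696, 0.2564]
orientation: [[-1.0, 0.002, -0.0], [0.002, 1.0, 0.0], [0.0, 0.0, -1.0]]
ft_force: [-0.1, 0.3, -0.2]
finger_gap: 0.651
grip_force: 0.0
1.55 [0.47595149 0.16959425 0.25644189] [[-1.     0.002 -0.   ]
 [ 0.002  1.     0.   ]
 [ 0.     0.    -1.   ]] [-44.   6.  19. 112.  -2.  63.  65.] 0.650528309788612
```

View pics/w1.png

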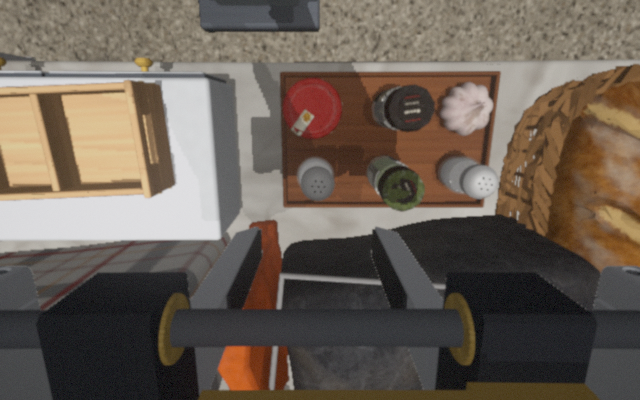

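The wrist view shows the salt-R dome at (318,183), honey lid (313,107), black cap (409,107), green cap (402,188), salt-L dome (482,181) and garlic (468,107). The breakfast end-board top runs from (130,83) to (147,194).

```bash
cat >> h.py <<'E'
cw=env.calibration("wrist")
def back(p,R,uv,z):
    K=np.array([[cw["fx"],0,cw["cx"]],[0,cw["fy"],cw["cy"]],[0,0,1]])
    n=cv2.undistortPoints(np.array([[uv]],float),K,cw["distortion"])[0,0]
    H=cw["hand_eye"];o=p+R@H[:3,3];d=R@H[:3,:3]@np.r_[n,1];return (o+d*(z-o[2])/d[2])[:2].round(4)
E
python3 - <<'E'
from h import *
s=np.load("w1.npz")
for n,uv,z in[("saltR",(318,183),.093),("honey",(313,107),.094),("black",(409,107),.113),("green",(402,188),.113),("saltL",(482,181),.093),("bf end front",(130,83),.152),("bf end back",(147,194),.152)]:print(n,back(s["p"],s["R"],uv,z))
E
```

```text
saltR [0.4732 0.1707]
honey [0.401  0.1661]
black [0.4013 0.2501]
green [0.4739 0.2485]
saltL [0.4716 0.3312]
bf end front [0.3841 0.0298]
bf end back [0.4696 0.0316]
```

```bash
python3 -m inch '[[[-0.1,0,-4,0,0,0,-0.3],[-0.1,0.05,-8,0,0,0,-0.3],[-0.1,0.05,-12,0,0,0,-0.3],[-0.1,0.05,-15,0,0,0,-0.3],[-0.1,0.05,-17.5,0,0,0,-0.3]]]'; python3 -m inch '[[[0,0,-1.3,0,0,0,-0.3],[0,0,-2.3,0,0,0,-0.3],[0,0,-2.3,0,0,0,-0.3],[0,0,-2.3,0,0,0,0.2],[0,0,-2.3,0,0,0,0.4]]]';python3 -m inch '[[[0,0,0,0,0,0,0.6],[0,0,0,0,0,0,0.6],[0,0,0,0,0,0,0.6],[0,0,0,0,0,0,0.6]]]'
```

```text
t: 2.1
ee_pos: [0.4737, 0.1719, 0.0796]
orientation: [[-1.0, -0.002, -0.001], [-0.002, 1.0, -0.0], [0.001, -0.0, -1.0]]
ft_force: [-0.0, 0.5, -0.9]
finger_gap: 0.65
grip_force: 0.0
t: 2.6
ee_pos: [0.4755, 0.171, 0.0594]
orientation: [[-1.0, 0.0, 0.001], [0.0, 1.0, 0.001], [-0.001, 0.001, -1.0]]
ft_force: [1.1, -0.4, 0.0]
finger_gap: 0.513
grip_force: 0.0
t: 3.0
ee_pos: [0.4754, 0.1709, 0.0592]
orientation: [[-1.0, 0.0, 0.001], [0.0, 1.0, 0.001], [-0.001, 0.001, -1.0]]
ft_force: [-1.1, 0.1, 8.9]
finger_gap: 0.403
grip_force: 29.5
```

Run:
```python
from h import *
a=env.get_image("side")[150:270,320:470];b=env.get_image("scene")[100:220,240:390]
im=np.hstack([a,b])[:,:,::-1]
cv2.imwrite("pics/g1.png",cv2.resize(im,(800,320),interpolation=cv2.INTER_CUBIC))
```

```text
(no output)
```

View pics/g1.png

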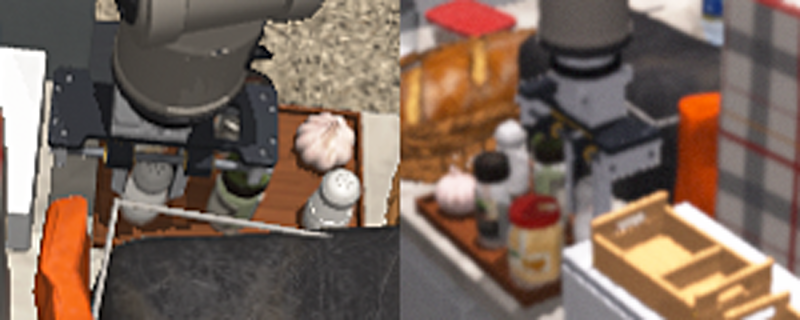

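The shaker, at (152,190) in the left half, is upright between the fingers. The 38 mm gap suggests the pads caught its shoulder, so I regrip 7 mm lower.

```bash
python3 -m inch '[[[0,0,0,0,0,0,-0.3],[0,0,0,0,0,0,-0.3],[0,0,0,0,0,0,-0.3],[0,0,-0.4,0,0,0,-0.3],[0,0,-0.7,0,0,0,-0.3]]]'; python3 -m inch '[[[0,0,0,0,0,0,0],[0,0,0,0,0,0,0.6],[0,0,0,0,0,0,0.6],[0,0,0,0,0,0,0.6],[0,0,0,0,0,0,0.6]]]'
```

```text
t: 3.6
ee_pos: [0.4748, 0.1707, 0.0511]
orientation: [[-1.0, 0.0, -0.0], [0.0, 1.0, -0.0], [0.0, -0.0, -1.0]]
ft_force: [-0.3, -0.2, -0.1]
finger_gap: 0.651
grip_force: 0.0
t: 4.1
ee_pos: [0.4749, 0.1706, 0.0515]
orientation: [[-1.0, 0.0, -0.0], [0.0, 1.0, -0.0], [0.0, -0.0, -1.0]]
ft_force: [0.5, -0.1, -0.9]
finger_gap: 0.428
grip_force: 29.9
```

```bash
python3 -m inch '[[[0,0,2,0,0,0,0.6],[0,0,6,0,0,0,0.6],[0,0,10,0,0,0,0.6],[0,0,14,0,0,0,0.6],[0,0,18,0,0,0,0.6]]]'; python3 -m inch '[[[0,-1,0,0,0,-8,0.6],[0,-2,0,0,0,-16,0.6],[-0.5,-4,0,0,0,-24,0.6],[-0.8,-6,0,0,0,-32,0.6],[-1,-8,0,0,0,-40,0.6]]]' ; python3 -m inch '[[[0,-2,0,0,0,-8,0.6],[-0.5,-4,0,0,0,-16,0.6],[-1,-6,0,0,0,-24,0.6],[-1.5,-8,0,0,0,-32,0.6],[-2,-10,0,0,0,-40,0.6]]]';  python3 -m inch '[[[-0.6,-3,0,0,0,-7.7,0.6],[-1.2,-6,0,0,0,-7.7,0.6],[-1.2,-8,0,0,0,-7.7,0.6],[-1.2,-8,0,0,0,-7.7,0.6],[-1.2,-8,0,0,0,-7.7,0.6]]]'
python3 - <<'E'
from h import *
s=env.state();print(s["t"],s["ee_pos"],s["joint_pos"].round(0),s["finger_gap"])
cv2.imwrite("pics/w2.png",env.get_image("wrist")[:,:,::-1])
np.savez("w2.npz",p=s["ee_pos"],R=s["orientation"])
E
```

```text
t: 4.6
ee_pos: [0.4746, 0.1704, 0.2332]
orientation: [[-1.0, 0.0, 0.0], [0.0, 1.0, 0.0], [-0.0, 0.0, -1.0]]
ft_force: [0.1, -0.0, -1.6]
finger_gap: 0.422
grip_force: 29.9
t: 5.1
ee_pos: [0.4645, 0.0899, 0.2315]
orientation: [[-0.762, 0.647, -0.0], [0.647, 0.762, 0.0], [0.0, 0.0, -1.0]]
ft_force: [-0.9, 0.2, -0.8]
finger_gap: 0.424
grip_force: 29.9
t: 5.6
ee_pos: [0.4445, -0.0102, 0.2315]
orientation: [[-0.168, 0.986, -0.0], [0.986, 0.168, 0.0], [0.0, -0.0, -1.0]]
ft_force: [1.0, -0.2, -1.2]
finger_gap: 0.429
grip_force: 29.9
t: 6.1
ee_pos: [0.4328, -0.0893, 0.2315]
orientation: [[-0.039, 0.999, 0.0], [0.999, 0.039, 0.0], [0.0, 0.0, -1.0]]
ft_force: [0.6, -0.2, -0.9]
finger_gap: 0.423
grip_force: 29.9
6.1 [ 0.43279663 -0.0892805   0.23148172] [-33.  -0.  37. 121.   0.  59.   6.] 0.4233776270672546
```

View pics/w2.png

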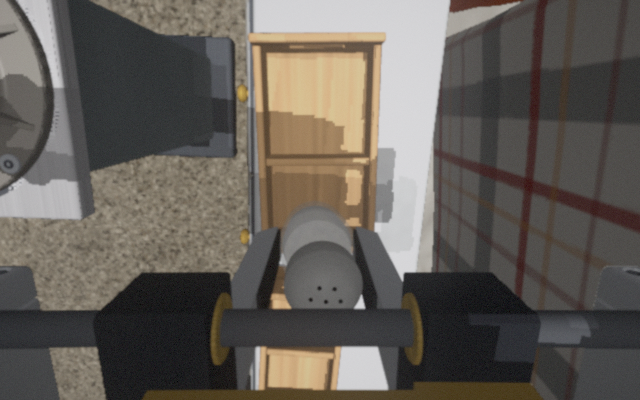

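The wrist view shows the breakfast divider from (266,160) to (376,158) and the far end-board from (250,39) to (384,37). The shaker hangs straight at (322,275).

Run:
```python
from h import *
s=np.load("w2.npz")
for n,uv,z in[("div front",(266,160),.134),("div back",(376,158),.134),("end f",(250,39),.152),("end b",(384,37),.152),("dn f",(268,352),.152),("dn f if div",(268,352),.134),("dn b",(337,350),.134)]:print(n,back(s["p"],s["R"],uv,z))
a,c,s_=[.4317,-.0462],np.cos(.0408),np.sin(.0408)
for x,y in[(-.04,-.01),(.04,-.01),(-.046,.076),(.046,.076)]:print(np.round([a[0]+c*x-s_*y,a[1]+s_*x+c*y],4))
```

```text
div front [ 0.3915 -0.0575]
div back [ 0.4765 -0.0526]
end f [0.3833 0.0251]
end b [0.4718 0.0298]
dn f [ 0.3963 -0.216 ]
dn f if div [ 0.3939 -0.2305]
dn b [ 0.4557 -0.226 ]
[ 0.3921 -0.0578]
[ 0.4721 -0.0546]
[0.3826 0.0279]
[0.4746 0.0316]
```

```bash
python3 -m inch '[[[0,0,-2,0,0,0,0.6],[0,0,-4.5,0,0,0,0.6],[0,0,-6.5,0,0,0,0.6],[0,0,-7.6,0,0,0,0.6],[0,0,-8,0,0,0,0.6]]]'; python3 -m inch '[[[0,0,-0.1,0,0,0,0.6],[0,0,-0.1,0,0,0,0.3],[0,0,-0.1,0,0,0,0],[0,0,-0.1,0,0,0,-0.15],[0,0,-0.1,0,0,0,-0.15]]]'; python3 -m inch '[[[0,0,0,0,0,0,-0.15],[0,0,1,0,0,0,-0.15],[0,0,3,0,0,0,-0.15],[0,0,6,0,0,0,-0.15],[0,0,10,0,0,0,-0.15]]]'
```

```text
t: 6.65
ee_pos: [0.4325, -0.0888, 0.1507]
orientation: [[-0.041, 0.999, -0.002], [0.999, 0.041, -0.0], [-0.0, -0.002, -1.0]]
ft_force: [-0.1, 0.5, -1.1]
finger_gap: 0.42
grip_force: 29.9
t: 7.15
ee_pos: [0.4331, -0.0893, 0.1508]
orientation: [[-0.04, 0.999, 0.001], [0.999, 0.04, 0.0], [0.0, 0.001, -1.0]]
ft_force: [-0.1, 0.7, 0.0]
finger_gap: 0.575
grip_force: 0.0
t: 7.65
ee_pos: [0.432, -0.0897, 0.2515]
orientation: [[-0.039, 0.999, -0.002], [0.999, 0.039, -0.001], [-0.001, -0.002, -1.0]]
ft_force: [0.2, 0.2, 0.7]
finger_gap: 0.573
grip_force: 0.0
```

```bash
python3 -m inch '[[[0.3,5,0,0,0,-1,-0.7],[0.3,10,0,0,0,-2.3,-0.7],[0.3,15,0,0,0,-2.3,-0.7],[0,20,0,0,0,-2.3,-0.7],[-1.5,24,0,0,0,-2.3,-0.7]]]'; python3 -m inch '[[[-1,1.2,-2,0,0,0,-0.7],[-1.4,1.7,-5,0,0,0,-0.7],[-1.4,1.7,-9,0,0,0,-0.7],[-1.4,1.7,-11,0,0,0,-0.7],[-1.4,1.7,-12,0,0,0,-0.7]]]'
python3 - <<'E'
from h import *
s=env.state();print(s["t"],s["ee_pos"],s["joint_pos"].round(0),s["finger_gap"])
cv2.imwrite("pics/w3.png",env.get_image("wrist")[:,:,::-1])
E
```

```text
t: 8.15
ee_pos: [0.418, 0.1533, 0.2514]
orientation: [[-0.0, 1.0, 0.001], [1.0, 0.0, 0.0], [0.0, 0.001, -1.0]]
ft_force: [1.1, -0.7, 0.9]
finger_gap: 0.849
grip_force: 0.0
t: 8.65
ee_pos: [0.4033, 0.1673, 0.1295]
orientation: [[0.0, 1.0, -0.001], [1.0, -0.0, -0.001], [-0.001, -0.001, -1.0]]
ft_force: [0.8, -0.1, 0.2]
finger_gap: 0.851
grip_force: 0.0
8.65 [0.40328492 0.1672554  0.12950007] [-49.   9.  20. 127.  -4.  45. -27.] 0.8508471395671914
```

View pics/w3.png

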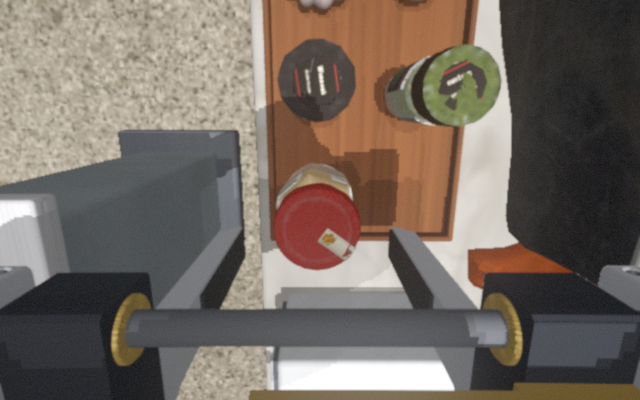

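The honey lid at (318,226) is centred between the fingers, which are at 240 and 393, so I descend and grip.

```bash
python3 -m inch '[[[0,0,-2,0,0,0,-0.7],[0,0,-4,0,0,0,-0.7],[0,0,-6,0,0,0,-0.7],[0,0,-7.3,0,0,0,-0.7],[0,0,-7.3,0,0,0,-0.7]]]'; python3 -m inch '[[[0,0,0,0,0,0,-0.3],[0,0,0,0,0,0,0],[0,0,0,0,0,0,0.3],[0,0,0,0,0,0,0.3],[0,0,0,0,0,0,0.3]]]';  python3 -m inch '[[[0,0,0,0,0,0,0.3],[0,0,2,0,0,0,0.3],[0,0,6,0,0,0,0.3],[0,0,10,0,0,0,0.3],[0,0,14,0,0,0,0.3]]]'
```

```text
t: 9.2
ee_pos: [0.4039, 0.1676, 0.0574]
orientation: [[0.0, 1.0, -0.001], [1.0, -0.0, -0.001], [-0.001, -0.001, -1.0]]
ft_force: [0.3, -0.7, -0.3]
finger_gap: 0.85
grip_force: 0.0
t: 9.7
ee_pos: [0.4042, 0.168, 0.0582]
orientation: [[0.0, 1.0, 0.001], [1.0, -0.0, 0.001], [0.001, 0.001, -1.0]]
ft_force: [-2.5, -1.1, 11.9]
finger_gap: 0.602
grip_force: 29.3
t: 10.2
ee_pos: [0.4034, 0.1671, 0.1991]
orientation: [[0.001, 1.0, -0.0], [1.0, -0.001, -0.0], [-0.0, -0.0, -1.0]]
ft_force: [1.1, 0.7, -5.7]
finger_gap: 0.599
grip_force: 29.3
```

```bash
python3 -m inch '[[[1,-1,2,0,0,0,0.3],[2,-4,4,0,0,0,0.3],[2.8,-8,4,0,0,1,0.3],[2.8,-12,4,0,0,2,0.3],[2.8,-15.5,4,0,0,2.3,0.3]]]'; python3 -m inch '[[[0,-1.7,0,0,0,0,0.3],[0,-2.6,0,0,0,0,0.3],[0,-2.6,0,0,0,0,0.3],[0,-2.6,0,0,0,0,0.3]]]'
python3 - <<'E'
from h import *
s=env.state();print(s["t"],s["ee_pos"],s["joint_pos"].round(0),s["finger_gap"])
cv2.imwrite("pics/w4.png",env.get_image("wrist")[:,:,::-1])
E
```

```text
t: 10.7
ee_pos: [0.4314, 0.0106, 0.2377]
orientation: [[-0.04, 0.999, -0.0], [0.999, 0.04, 0.0], [0.0, -0.0, -1.0]]
ft_force: [1.3, 0.8, -5.8]
finger_gap: 0.601
grip_force: 29.3
t: 11.1
ee_pos: [0.4319, -0.0124, 0.2375]
orientation: [[-0.041, 0.999, -0.0], [0.999, 0.041, 0.0], [0.0, -0.0, -1.0]]
ft_force: [-0.0, 0.0, -4.4]
finger_gap: 0.604
grip_force: 29.3
11.1 [ 0.43185053 -0.01242357  0.23745366] [-39.  -2.  32. 122.   1.  60.  -5.] 0.6037382694859698
```

View pics/w4.png

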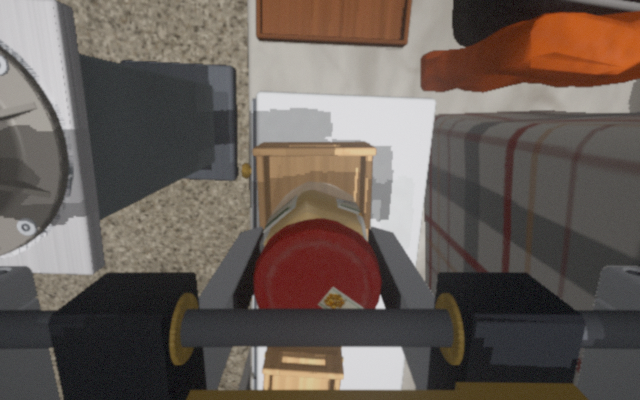

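The jar hangs straight, with its lid at (318,265) and the end-board top at row 148. I lower it.

```bash
python3 -m inch '[[[-0.1,-0.1,-2,0,0,0,0.3],[-0.1,-0.1,-4.5,0,0,0,0.3],[-0.1,-0.1,-6.5,0,0,0,0.3],[-0.1,-0.1,-7.6,0,0,0,0.3],[-0.1,-0.1,-7.9,0,0,0,0.3]]]'; python3 -m inch '[[[0,0,-0.15,0,0,0,0.3],[0,0,-0.15,0,0,0,0.3]]]';python3 -m inch '[[[0,0,0,0,0,0,0],[0,0,0,0,0,0,-0.3],[0,0,0,0,0,0,-0.5],[0,0,0,0,0,0,-0.5]]]'; python3 -m inch '[[[0,0,1,0,0,0,-0.5],[0,0,3,0,0,0,-0.5],[0,0,6,0,0,0,-0.5],[0,0,10,0,0,0,-0.5]]]'
```

```text
t: 11.65
ee_pos: [0.4305, -0.0138, 0.1576]
orientation: [[-0.041, 0.999, -0.002], [0.999, 0.041, -0.001], [-0.001, -0.002, -1.0]]
ft_force: [-0.1, 0.3, -3.2]
finger_gap: 0.606
grip_force: 29.3
t: 11.85
ee_pos: [0.4313, -0.0141, 0.1575]
orientation: [[-0.04, 0.999, 0.001], [0.999, 0.04, 0.0], [0.0, 0.001, -1.0]]
ft_force: [0.2, -1.0, -4.8]
finger_gap: 0.603
grip_force: 29.3
t: 12.25
ee_pos: [0.4312, -0.0143, 0.1573]
orientation: [[-0.04, 0.999, 0.001], [0.999, 0.04, 0.0], [0.0, 0.001, -1.0]]
ft_force: [0.3, -0.0, -0.5]
finger_gap: 0.744
grip_force: 0.0
t: 12.65
ee_pos: [0.4301, -0.0148, 0.258]
orientation: [[-0.039, 0.999, -0.002], [0.999, 0.039, -0.001], [-0.001, -0.002, -1.0]]
ft_force: [0.6, 0.4, -0.1]
finger_gap: 0.748
grip_force: 0.0
```

```bash
python3 -m inch '[[[0.3,5,0,0,0,-1,-0.3],[0.3,10,0,0,0,-2.3,-0.3],[0.2,15,0,0,0,-2.3,-0.3],[0,20,0,0,0,-2.3,-0.3],[-1.5,24,-3,0,0,-2.3,-0.3]]]'; python3 -m inch '[[[-0.8,1.5,-3,0,0,0,-0.3],[-1.4,2.5,-6,0,0,0,-0.3],[-1.4,2.5,-9,0,0,0,-0.3],[-1.4,2.5,-9,0,0,0,-0.3]]]'
python3 - <<'E'
from h import *
s=env.state();print(s["t"],s["ee_pos"],s["joint_pos"].round(0),s["finger_gap"])
cv2.imwrite("pics/w5.png",env.get_image("wrist")[:,:,::-1])
E
```

```text
t: 13.15
ee_pos: [0.4183, 0.2279, 0.2313]
orientation: [[-0.0, 1.0, 0.005], [1.0, 0.0, 0.004], [0.004, 0.005, -1.0]]
ft_force: [2.2, 1.5, -1.0]
finger_gap: 0.651
grip_force: 0.0
t: 13.55
ee_pos: [0.401, 0.248, 0.1362]
orientation: [[-0.001, 1.0, -0.003], [1.0, 0.001, -0.004], [-0.004, -0.003, -1.0]]
ft_force: [-0.4, -0.8, -0.0]
finger_gap: 0.647
grip_force: 0.0
13.55 [0.40098215 0.24800942 0.13622304] [-54.  11.  17. 123.  -4.  47. -35.] 0.6469702374334763
```

View pics/w5.png

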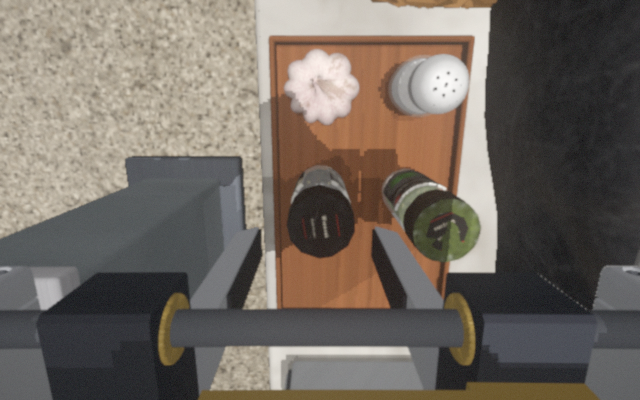

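The black cap at (320,222) is centred between the fingers (260/375). The green jar, left edge at about 385, is clear of them.

```bash
python3 -m inch '[[[0,0.2,-2,0,0,0,-0.3],[0,0.2,-4,0,0,0,-0.3],[0,0.2,-6,0,0,0,-0.3],[0,0.2,-6.6,0,0,0,-0.3],[0,0.2,-6.6,0,0,0,-0.3]]]'; python3 -m inch '[[[0,0,0,0,0,0,0],[0,0,0,0,0,0,0.3],[0,0,0,0,0,0,0.6],[0,0,0,0,0,0,0.6],[0,0,0,0,0,0,0.6]]]';  python3 -m inch '[[[0,0,2,0,0,0,0.6],[0,0,6,0,0,0,0.6],[0,0,11,0,0,0,0.6],[0,0,16,0,0,0,0.6],[0,0,21,0,0,0,0.6]]]'
```

```text
t: 14.1
ee_pos: [0.4031, 0.2509, 0.0732]
orientation: [[0.001, 1.0, 0.0], [1.0, -0.001, 0.0], [0.0, 0.0, -1.0]]
ft_force: [0.1, 0.6, 0.5]
finger_gap: 0.649
grip_force: 0.0
t: 14.6
ee_pos: [0.4029, 0.2512, 0.073]
orientation: [[0.0, 1.0, 0.001], [1.0, -0.0, 0.001], [0.001, 0.001, -1.0]]
ft_force: [-1.7, -0.9, 11.0]
finger_gap: 0.43
grip_force: 30.0
t: 15.1
ee_pos: [0.4021, 0.2503, 0.2847]
orientation: [[0.001, 1.0, 0.0], [1.0, -0.001, 0.0], [0.0, 0.0, -1.0]]
ft_force: [0.4, 0.3, -1.3]
finger_gap: 0.428
grip_force: 30.0
```

```bash
python3 -m inch '[[[1,-4,0,0,0,0,0.6],[2,-9,0,0,0,0,0.6],[3,-14,0,0,0,0,0.6],[3.5,-19,0,0,0,0,0.6],[3.5,-24,0,0,0,0,0.6]]]'; python3 -m inch '[[[0,-5,0,0,0,0,0.6],[0,-10,0,0,0,0,0.6],[0,-15,0,0,0,0,0.6],[0,-20,0,0,0,-1,0.6],[0,-24,0,0,0,-2,0.6]]]'; python3 -m inch '[[[-1,-4,0,0,0,-0.3,0.6],[-1.7,-7,0,0,0,-0.3,0.6],[-1.7,-9.8,0,0,0,-0.3,0.6],[-1.7,-9.8,0,0,0,-0.3,0.6],[-1.7,-9.8,0,0,0,-0.3,0.6]]]'
python3 - <<'E'
from h import *
s=env.state();print(s["t"],s["ee_pos"],s["joint_pos"].round(0),s["finger_gap"])
cv2.imwrite("pics/w6.png",env.get_image("wrist")[:,:,::-1])
np.savez("w6.npz",p=s["ee_pos"],R=s["orientation"])
E
```

```text
t: 15.6
ee_pos: [0.4375, 0.011, 0.2825]
orientation: [[0.0, 1.0, 0.0], [1.0, -0.0, 0.0], [0.0, 0.0, -1.0]]
ft_force: [1.6, 0.8, -1.0]
finger_gap: 0.43
grip_force: 30.0
t: 16.1
ee_pos: [0.4368, -0.2297, 0.2829]
orientation: [[0.037, 0.999, 0.001], [0.999, -0.037, 0.0], [0.0, 0.001, -1.0]]
ft_force: [0.8, 0.6, -0.8]
finger_gap: 0.432
grip_force: 30.0
t: 16.6
ee_pos: [0.4201, -0.3252, 0.2821]
orientation: [[0.042, 0.999, -0.001], [0.999, -0.042, -0.0], [-0.0, -0.001, -1.0]]
ft_force: [0.2, 0.6, -0.3]
finger_gap: 0.429
grip_force: 30.0
16.6 [ 0.42009396 -0.32519831  0.28214884] [-18.  11.  56. 108.  -9.  66.  39.] 0.4285426512021574
```

View pics/w6.png

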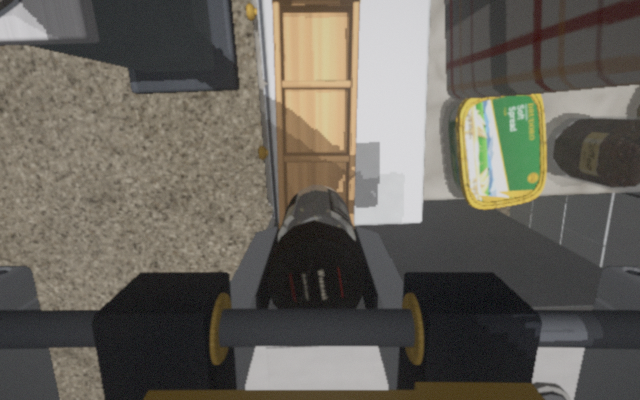

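The view shows the dinner caddy's dividers at row 84 (columns 281–351) and row 157 (columns 282–351). I check its pose against these.

Run:
```python
from h import *
s=np.load("w6.npz")
for n,uv in[("d1f",(281,84)),("d1b",(351,83)),("d2f",(283,158)),("d2b",(351,157))]:print(n,back(s["p"],s["R"],uv,.134))
c,w=np.cos(.041),-np.sin(.041)
for y in(.033,-.033):
  for x in(-.03,.03):print(np.round([.423+c*x-w*y,-.262+w*x+c*y],4))
```

```text
d1f [ 0.392  -0.2314]
d1b [ 0.4531 -0.2331]
d2f [ 0.3895 -0.296 ]
d2b [ 0.4521 -0.2977]
[ 0.3944 -0.2278]
[ 0.4543 -0.2303]
[ 0.3917 -0.2937]
[ 0.4516 -0.2962]
```

```bash
python3 -m inch '[[[0,-0.3,-3,0,0,0,0.6],[0,-0.4,-6,0,0,0,0.6],[0,-0.4,-8.5,0,0,0,0.6],[0,-0.4,-10.2,0,0,0,0.6],[0,-0.4,-10.8,0,0,0,0.6]]]'; python3 -m inch '[[[0,0,-0.1,0,0,0,0.6],[0,0,-0.1,0,0,0,0.3],[0,0,-0.1,0,0,0,0],[0,0,-0.1,0,0,0,-0.15],[0,0,-0.1,0,0,0,-0.15]]]';  python3 -m inch '[[[0,0,1,0,0,0,-0.2],[0,0,3,0,0,0,-0.2],[0,0,6,0,0,0,-0.2],[0,0,10,0,0,0,-0.2],[0,0,13,0,0,0,-0.2]]]'
```

```text
t: 17.15
ee_pos: [0.4203, -0.3272, 0.173]
orientation: [[0.039, 0.999, -0.002], [0.999, -0.039, 0.001], [0.001, -0.002, -1.0]]
ft_force: [0.4, -0.8, -1.0]
finger_gap: 0.43
grip_force: 30.0
t: 17.65
ee_pos: [0.4208, -0.329, 0.1738]
orientation: [[0.04, 0.999, 0.001], [0.999, -0.04, -0.0], [-0.0, 0.001, -1.0]]
ft_force: [-0.5, 0.2, -0.4]
finger_gap: 0.571
grip_force: 0.0
t: 18.15
ee_pos: [0.4203, -0.3296, 0.306]
orientation: [[0.041, 0.999, 0.001], [0.999, -0.041, -0.001], [-0.001, 0.001, -1.0]]
ft_force: [0.2, 0.8, -0.1]
finger_gap: 0.602
grip_force: 0.0
```

```bash
python3 -m inch '[[[0.5,5,0,0,0,7,-0.3],[1,10,0,0,0,14,-0.3],[1.5,15,0,0,0,21,-0.3],[1.5,20,0,0,0,28,-0.3],[1.5,24,0,0,0,35,-0.3]]]'; python3 -m inch '[[[1,5,0,0,0,8,-0.3],[2,10,0,0,0,16,-0.3],[3,15,0,0,0,24,-0.3],[4,20,0,0,0,32,-0.3],[4,24,0,0,0,40,-0.3]]]'; python3 -m inch '[[[0,4,-2,0,0,8,-0.3],[0,8,-6,0,0,16,-0.3],[0,9.9,-10,0,0,17.3,-0.3],[0,9.9,-14,0,0,17.3,-0.3],[0,9.9,-15,0,0,17.3,-0.3]]]'
python3 - <<'E'
from h import *
s=env.state();print(s["t"],s["ee_pos"],s["joint_pos"].round(0),s["finger_gap"])
cv2.imwrite("pics/w7.png",env.get_image("wrist")[:,:,::-1])
E
```

```text
t: 18.65
ee_pos: [0.4352, -0.0867, 0.3043]
orientation: [[-0.545, 0.838, 0.001], [0.838, 0.545, 0.001], [-0.0, 0.002, -1.0]]
ft_force: [1.5, -0.5, -0.3]
finger_gap: 0.654
grip_force: 0.0
t: 19.15
ee_pos: [0.4761, 0.1534, 0.3041]
orientation: [[-0.956, 0.292, 0.001], [0.292, 0.956, 0.0], [-0.001, 0.0, -1.0]]
ft_force: [0.4, 0.4, -0.2]
finger_gap: 0.646
grip_force: 0.0
t: 19.65
ee_pos: [0.4739, 0.2494, 0.1504]
orientation: [[-1.0, -0.001, -0.004], [-0.001, 1.0, -0.004], [0.004, -0.004, -1.0]]
ft_force: [-1.1, 0.3, 1.0]
finger_gap: 0.65
grip_force: 0.0
19.65 [0.47385936 0.24937184 0.15035047] [-55.  17.  24. 115.  -9.  51.  64.] 0.64984485572586
```

View pics/w7.png

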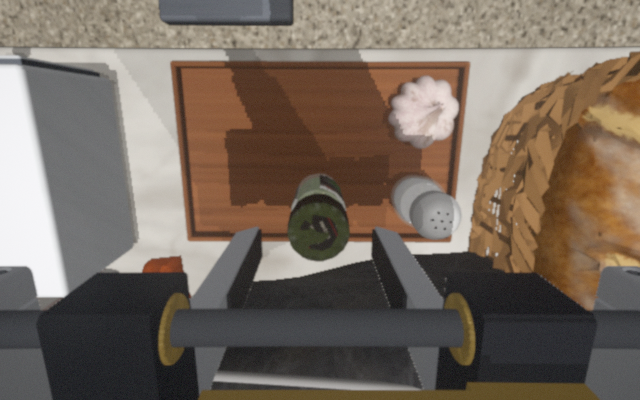

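The green cap at (319,228) is centred between the fingers, so I grip it.

```bash
python3 -m inch '[[[0,0,-2,0,0,0,-0.3],[0,0,-4,0,0,0,-0.3],[0,0,-6,0,0,0,-0.3],[0,0,-7.8,0,0,0,-0.3],[0,0,-7.8,0,0,0,-0.3]]]'; python3 -m inch '[[[0,0,0,0,0,0,0],[0,0,0,0,0,0,0.3],[0,0,0,0,0,0,0.6],[0,0,0,0,0,0,0.6],[0,0,0,0,0,0,0.6]]]';  python3 -m inch '[[[0,0,2,0,0,0,0.6],[0,0,6,0,0,0,0.6],[0,0,11,0,0,0,0.6],[0,0,16,0,0,0,0.6],[0,0,21,0,0,0,0.6]]]'
```

```text
t: 20.2
ee_pos: [0.4759, 0.2496, 0.0759]
orientation: [[-1.0, 0.001, -0.0], [0.001, 1.0, -0.0], [0.0, -0.0, -1.0]]
ft_force: [-0.4, 0.9, -0.3]
finger_gap: 0.651
grip_force: 0.0
t: 20.7
ee_pos: [0.4763, 0.2505, 0.0766]
orientation: [[-1.0, 0.0, 0.001], [0.0, 1.0, 0.001], [-0.001, 0.001, -1.0]]
ft_force: [-1.3, -1.4, 12.0]
finger_gap: 0.43
grip_force: 30.0
t: 21.2
ee_pos: [0.4752, 0.2495, 0.288]
orientation: [[-1.0, 0.001, 0.0], [0.001, 1.0, 0.0], [-0.0, 0.0, -1.0]]
ft_force: [1.0, 1.1, -1.5]
finger_gap: 0.428
grip_force: 30.0
```

```bash
python3 -m inch '[[[0,-4,0,0,0,-8,0.6],[-1,-9,0,0,0,-16,0.6],[-2,-14,0,0,0,-24,0.6],[-3,-19,0,0,0,-32,0.6],[-4,-24,0,0,0,-40,0.6]]]'; python3 -m inch '[[[0,-4,0,0,0,-8,0.6],[0,-9,0,0,0,-16,0.6],[0,-14,0,0,0,-24,0.6],[0,-19,0,0,0,-32,0.6],[0,-23,0,0,0,-40,0.6]]]'; python3 -m inch '[[[-0.7,-2.5,0,0,0,-8,0.6],[-1.3,-4.4,0,0,0,-12.3,0.6],[-1.3,-4.4,0,0,0,-12.3,0.6],[-1.3,-4.4,-3,0,0,-12.3,0.6],[-1.3,-4.4,-3,0,0,-12.3,0.6]]]'
python3 - <<'E'
from h import *
s=env.state();print(s["t"],s["ee_pos"],s["joint_pos"].round(0),s["finger_gap"])
cv2.imwrite("pics/w8.png",env.get_image("wrist")[:,:,::-1])
E
```

```text
t: 21.7
ee_pos: [0.4354, 0.012, 0.2857]
orientation: [[-0.762, 0.647, 0.0], [0.647, 0.762, 0.001], [0.0, 0.001, -1.0]]
ft_force: [0.9, -0.4, -0.7]
finger_gap: 0.434
grip_force: 30.0
t: 22.2
ee_pos: [0.4355, -0.219, 0.2861]
orientation: [[-0.166, 0.986, 0.002], [0.986, 0.166, 0.001], [0.0, 0.002, -1.0]]
ft_force: [1.8, 0.0, -1.5]
finger_gap: 0.429
grip_force: 30.0
t: 22.7
ee_pos: [0.4223, -0.2583, 0.2532]
orientation: [[0.037, 0.999, -0.004], [0.999, -0.037, 0.001], [0.001, -0.004, -1.0]]
ft_force: [-0.6, 0.7, -1.0]
finger_gap: 0.431
grip_force: 30.0
22.7 [ 0.42226516 -0.25826018  0.25318086] [-28.   7.  58. 114.  -7.  62.  30.] 0.4313134812845653
```

```bash
python3 -m inch '[[[0,0,0,0,0,0,0.6],[0,0,0,0,0,0,0.6],[0,0,0,0,0,0,0.6]]]'
```

```text
t: 23.05
ee_pos: [0.4237, -0.2599, 0.256]
orientation: [[0.04, 0.999, 0.001], [0.999, -0.04, 0.0], [0.0, 0.001, -1.0]]
ft_force: [-0.4, 0.5, -1.3]
finger_gap: 0.428
grip_force: 30.0
```

```bash
python3 -m inch '[[[-0.1,-0.4,-2,0,0,0,0.6],[-0.1,-0.4,-4.5,0,0,0,0.6],[-0.1,-0.4,-6.5,0,0,0,0.6],[-0.1,-0.4,-7.6,0,0,0,0.6],[-0.1,-0.4,-8,0,0,0,0.6]]]'; python3 -m inch '[[[0,0,0,0,0,0,0.6],[0,0,-0.1,0,0,0,0.3],[0,0,-0.1,0,0,0,0],[0,0,-0.1,0,0,0,-0.15],[0,0,-0.1,0,0,0,-0.15]]]';  python3 -m inch '[[[0,0,1,0,0,0,-0.2],[0,0,3,0,0,0,-0.2],[0,0,6,0,0,0,-0.2],[0,0,10,0,0,0,-0.2],[0,0,13,0,0,0,-0.2]]]'
```

```text
t: 23.55
ee_pos: [0.4221, -0.2639, 0.1748]
orientation: [[0.04, 0.999, -0.001], [0.999, -0.04, 0.0], [0.0, -0.001, -1.0]]
ft_force: [0.5, -0.3, -1.4]
finger_gap: 0.424
grip_force: 30.0
t: 24.05
ee_pos: [0.4226, -0.264, 0.1746]
orientation: [[0.04, 0.999, 0.001], [0.999, -0.04, 0.0], [0.0, 0.001, -1.0]]
ft_force: [-0.2, -0.0, -1.0]
finger_gap: 0.573
grip_force: 0.0
t: 24.55
ee_pos: [0.4222, -0.2649, 0.3069]
orientation: [[0.042, 0.999, 0.001], [0.999, -0.042, -0.0], [-0.0, 0.001, -1.0]]
ft_force: [-0.2, -0.0, -0.9]
finger_gap: 0.598
grip_force: 0.0
```

Before the last salt I estimate the bread basket's height from the existing wrist pictures, because the gripper body will reach over it.

Run:
```python
from h import *
K=np.array([[cw["fx"],0,cw["cx"]],[0,cw["fy"],cw["cy"]],[0,0,1]]);H=cw["hand_eye"]
s=np.load("w1.npz")
R7=np.array([[-1,-.001,-.004],[-.001,1,-.004],[.004,-.004,-1]])
def P(p,R):
    T=np.eye(4);T[:3,:3]=R;T[:3,3]=p;return np.linalg.inv(T@H)[:3]
P1,P7=P(s["p"],s["R"]),P(np.array([.47386,.24937,.15035]),R7)
a,b=[cv2.imread(f"pics/{n}.png",0) for n in("w1","w7")]
ma,mb=np.zeros_like(a),np.zeros_like(b);ma[60:270,280:]=255;mb[40:300,370:]=255
sf=cv2.SIFT_create(contrastThreshold=.01)
ka,da=sf.detectAndCompute(a,ma);kb,db=sf.detectAndCompute(b,mb)
m=[x for x,y in cv2.BFMatcher(crossCheck=False).knnMatch(da,db,k=2) if x.distance<.85*y.distance]
u=cv2.undistortPoints(np.array([[ka[x.queryIdx].pt] for x in m]),K,cw["distortion"])[:,0]
v=cv2.undistortPoints(np.array([[kb[x.trainIdx].pt] for x in m]),K,cw["distortion"])[:,0]
X=cv2.triangulatePoints(P1,P7,u.T,v.T);X=(X[:3]/X[3]).T
h=np.c_[X,np.ones(len(X))];e=sum(np.linalg.norm((h@Q.T)[:,:2]/(h@Q.T)[:,2:]-w,axis=1) for Q,w in((P1,u),(P7,v)))
k=e<.012;X=X[k];print(len(X));X=X[(X[:,2]>-.02)&(X[:,2]<.25)];print(X[np.argsort(X[:,1])].round(3))
```

```text
165
[[ 0.384  0.306  0.006]
 [ 0.392  0.308  0.003]
 [ 0.402  0.308  0.026]
 [ 0.383  0.315 -0.002]
 [ 0.387  0.316  0.023]
 [ 0.469  0.318  0.12 ]
 [ 0.386  0.32   0.04 ]
 [ 0.395  0.322  0.047]
 [ 0.411  0.326  0.052]
 [ 0.379  0.327  0.024]
 [ 0.405  0.328  0.052]
 [ 0.396  0.331  0.048]
 [ 0.402  0.335  0.06 ]
 [ 0.373  0.34   0.031]
 [ 0.389  0.34   0.047]
 [ 0.379  0.34   0.037]
 [ 0.372  0.343  0.027]
 [ 0.418  0.345  0.043]
 [ 0.401  0.349  0.048]
 [ 0.42   0.357  0.16 ]
 [ 0.398  0.36   0.048]
 [ 0.411  0.362  0.034]
 [ 0.409  0.363  0.156]
 [ 0.372  0.365  0.009]
 [ 0.389  0.365  0.023]
 [ 0.415  0.373  0.097]
 [ 0.422  0.381  0.122]
 [ 0.527  0.385  0.008]
 [ 0.524  0.386  0.025]
 [ 0.408  0.391  0.084]
 [ 0.411  0.394  0.115]
 [ 0.51   0.394  0.077]
 [ 0.4    0.395  0.117]
 [ 0.459  0.395  0.077]
 [ 0.472  0.395  0.09 ]
 [ 0.517  0.395  0.015]
 [ 0.433  0.396  0.07 ]
 [ 0.459  0.396  0.014]
 [ 0.515  0.397  0.006]
 [ 0.379  0.397  0.032]
 [ 0.445  0.397  0.076]
 [ 0.5    0.398  0.014]
 [ 0.445  0.398  0.029]
 [ 0.438  0.398  0.075]
 [ 0.438  0.398  0.075]
 [ 0.476  0.398 
[... 2044 characters left out ...]
98]
 [ 0.436  0.439  0.085]
 [ 0.445  0.44   0.099]
 [ 0.487  0.44   0.094]
 [ 0.464  0.44   0.096]
 [ 0.464  0.44   0.096]
 [ 0.455  0.441  0.09 ]
 [ 0.367  0.441  0.014]
 [ 0.504  0.442  0.093]
 [ 0.49   0.442  0.098]
 [ 0.443  0.443  0.09 ]
 [ 0.484  0.443  0.1  ]
 [ 0.377  0.445  0.012]
 [ 0.408  0.446  0.075]
 [ 0.469  0.447  0.101]
 [ 0.466  0.447  0.102]
 [ 0.487  0.448  0.106]
 [ 0.474  0.448  0.103]
 [ 0.41   0.449  0.047]
 [ 0.426  0.451  0.086]
 [ 0.479  0.452  0.104]
 [ 0.42   0.452  0.073]
 [ 0.416  0.452  0.059]
 [ 0.371  0.452  0.074]
 [ 0.477  0.452  0.105]
 [ 0.37   0.454  0.039]
 [ 0.372  0.455  0.025]
 [ 0.419  0.455  0.083]
 [ 0.428  0.456  0.059]
 [ 0.394  0.456  0.067]]
```

The bread is no higher than about 0.10 m and starts at y ≈ 0.395, so the gripper (body at about 0.138) clears it. I move on to the last salt.

```bash
python3 -m inch '[[[0.5,5,0,0,0,7,-0.3],[1,10,0,0,0,14,-0.3],[1.2,15,0,0,0,21,-0.3],[1.2,20,0,0,0,28,-0.3],[1.2,24,0,0,0,35,-0.3]]]'; python3 -m inch '[[[1,5,0,0,0,8,-0.3],[2,10,0,0,0,16,-0.3],[3,15,0,0,0,24,-0.3],[4,20,0,0,0,32,-0.3],[4,24,0,0,0,40,-0.3]]]'; python3 -m inch '[[[0,4,-2,0,0,8,-0.3],[0,8,-5,0,0,16,-0.3],[0,11.8,-9,0,0,17.3,-0.3],[0,11.8,-13,0,0,17.3,-0.3],[0,11.8,-16,0,0,17.3,-0.3]]]'
python3 -m inch '[[[0,0,0,0,0,0,-0.3],[0,0,0,0,0,0,-0.3]]]'
python3 - <<'E'
from h import *
s=env.state();print(s["t"],s["ee_pos"],s["joint_pos"].round(0),s["finger_gap"])
cv2.imwrite("pics/w9.png",env.get_image("wrist")[:,:,::-1])
im=cv2.imread("pics/w9.png")[120:300,230:400]
g=cv2.cvtColor(im,cv2.COLOR_BGR2GRAY);hsv=cv2.cvtColor(im,cv2.COLOR_BGR2HSV)
m=((g>110)&(hsv[...,1]<40)).astype(np.uint8)
n,l,st,ce=cv2.connectedComponentsWithStats(m)
for i in range(1,n):
    if st[i,4]>300:print(st[i]+[230,120,0,0,0],ce[i]+[230,120])
E
```

```text
t: 25.05
ee_pos: [0.434, -0.0218, 0.3052]
orientation: [[-0.545, 0.838, 0.001], [0.838, 0.545, 0.001], [-0.0, 0.002, -1.0]]
ft_force: [-0.4, 0.5, -0.1]
finger_gap: 0.646
grip_force: 0.0
t: 25.55
ee_pos: [0.4748, 0.2183, 0.305]
orientation: [[-0.956, 0.292, 0.001], [0.292, 0.956, -0.0], [-0.001, 0.0, -1.0]]
ft_force: [1.0, -0.4, 0.4]
finger_gap: 0.647
grip_force: 0.0
t: 26.05
ee_pos: [0.4734, 0.3349, 0.1423]
orientation: [[-1.0, -0.002, -0.001], [-0.002, 1.0, -0.002], [0.001, -0.002, -1.0]]
ft_force: [0.9, -0.4, 0.6]
finger_gap: 0.651
grip_force: 0.0
t: 26.25
ee_pos: [0.4749, 0.3339, 0.1456]
orientation: [[-1.0, 0.001, 0.001], [0.001, 1.0, -0.0], [-0.001, -0.0, -1.0]]
ft_force: [0.9, 0.7, 0.4]
finger_gap: 0.648
grip_force: 0.0
26.25 [0.47486485 0.33386903 0.14556751] [-62.  21.  26. 109. -11.  52.  59.] 0.6475887613772229
[287 120  61  27 927] [318.87918015 129.89320388]
[ 260  120  140  156 5146] [355.90147688 205.00991061]
[ 293  176   51   63 2486] [317.89581657 207.40024135]
[230 227  28  55 690] [239.34492754 248.63478261]
```

The salt blob spans columns 293–344, centred at 318, so the gripper is aligned.

```bash
python3 -m inch '[[[0,0,-2,0,0,0,-0.3],[0,0,-4,0,0,0,-0.3],[0,0,-6.5,0,0,0,-0.3],[0,0,-8.5,0,0,0,-0.3],[0,0,-9.1,0,0,0,-0.3]]]'; python3 -m inch '[[[0,0,0,0,0,0,-0.1],[0,0,0,0,0,0,0.3],[0,0,0,0,0,0,0.6],[0,0,0,0,0,0,0.6],[0,0,0,0,0,0,0.6]]]'
```

```text
t: 26.8
ee_pos: [0.4747, 0.3342, 0.0538]
orientation: [[-1.0, 0.0, 0.0], [0.0, 1.0, 0.001], [-0.0, 0.001, -1.0]]
ft_force: [-0.2, 0.3, 0.1]
finger_gap: 0.647
grip_force: 0.0
t: 27.3
ee_pos: [0.4751, 0.3346, 0.0547]
orientation: [[-1.0, 0.0, 0.002], [0.0, 1.0, 0.002], [-0.002, 0.002, -1.0]]
ft_force: [-0.6, -0.5, 8.9]
finger_gap: 0.417
grip_force: 30.3
```

```bash
python3 -m inch '[[[0,0,2,0,0,0,0.6],[0,0,6,0,0,0,0.6],[0,0,11,0,0,0,0.6],[0,0,16,0,0,0,0.6],[0,0,21,0,0,0,0.6]]]';python3 -m inch '[[[0,-4,2,0,0,-8,0.6],[-1,-9,2.5,0,0,-16,0.6],[-2,-14,2.5,0,0,-24,0.6],[-3,-19,2.5,0,0,-32,0.6],[-4,-24,2.5,0,0,-40,0.6]]]'; python3 -m inch '[[[0,-4,0,0,0,-8,0.6],[0,-9,0,0,0,-16,0.6],[0,-14,0,0,0,-24,0.6],[0,-19,0,0,0,-32,0.6],[0,-24,0,0,0,-40,0.6]]]'; python3 -m inch '[[[-0.5,-2.5,0,0,0,-8,0.6],[-1,-5.2,0,0,0,-12.3,0.6],[-1,-5.2,0,0,0,-12.3,0.6],[-1,-5.2,0,0,0,-12.3,0.6],[-1,-5.2,0,0,0,-12.3,0.6]]]'
```

```text
t: 27.8
ee_pos: [0.4741, 0.3335, 0.266]
orientation: [[-1.0, 0.001, 0.0], [0.001, 1.0, 0.0], [-0.0, 0.0, -1.0]]
ft_force: [0.8, 1.1, -1.3]
finger_gap: 0.419
grip_force: 29.6
t: 28.3
ee_pos: [0.4344, 0.0961, 0.2886]
orientation: [[-0.762, 0.647, 0.0], [0.647, 0.762, 0.001], [0.001, 0.001, -1.0]]
ft_force: [1.5, -0.4, -1.5]
finger_gap: 0.419
grip_force: 29.6
t: 28.8
ee_pos: [0.4345, -0.1441, 0.2889]
orientation: [[-0.168, 0.986, 0.002], [0.986, 0.168, 0.002], [0.002, 0.002, -1.0]]
ft_force: [1.3, 0.1, -1.3]
finger_gap: 0.415
grip_force: 29.6
t: 29.3
ee_pos: [0.4253, -0.193, 0.2884]
orientation: [[0.038, 0.999, 0.0], [0.999, -0.038, 0.001], [0.001, 0.0, -1.0]]
ft_force: [-0.3, 0.3, -0.8]
finger_gap: 0.416
grip_force: 29.6
```

```bash
python3 -m inch '[[[0,-0.3,-3,0,0,0,0.6],[0,-0.3,-6,0,0,0,0.6],[0,-0.3,-9,0,0,0,0.6],[0,-0.3,-11.5,0,0,0,0.6],[0,-0.3,-12.5,0,0,0,0.6]]]'; python3 -m inch '[[[0,0,-0.3,0,0,0,0.6],[0,0,-0.5,0,0,0,0.6],[0,0,-0.5,0,0,0,0.6]]]'
```

```text
t: 29.8
ee_pos: [0.4244, -0.1957, 0.1614]
orientation: [[0.038, 0.999, -0.003], [0.999, -0.038, -0.0], [-0.0, -0.003, -1.0]]
ft_force: [-1.2, -0.2, -0.4]
finger_gap: 0.421
grip_force: 29.6
t: 30.1
ee_pos: [0.4257, -0.1968, 0.1591]
orientation: [[0.04, 0.999, 0.001], [0.999, -0.04, 0.0], [0.0, 0.001, -1.0]]
ft_force: [0.0, -0.1, -0.8]
finger_gap: 0.419
grip_force: 29.6
```

Still about 5 mm above the floor; I lower it, release and retreat.

```bash
python3 -m inch '[[[0,-0.1,-0.3,0,0,0,0.6],[0,-0.1,-0.5,0,0,0,0.6],[0,-0.1,-0.5,0,0,0,0.6]]]'; python3 -m inch '[[[0,0,0,0,0,0,0.3],[0,0,0,0,0,0,0],[0,0,0,0,0,0,-0.15],[0,0,0,0,0,0,-0.15]]]';  python3 -m inch '[[[0,0,1,0,0,0,-0.2],[0,0,3,0,0,0,-0.2],[0,0,6,0,0,0,-0.2],[0,0,10,0,0,0,-0.2],[0,0,14,0,0,0,-0.2]]]'; python3 -m inch '[[[1,5,1,0,0,0,-0.2],[1,10,2,0,0,0,-0.2],[1,15,2,0,0,0,-0.2],[1,20,2,0,0,0,-0.2],[1,24,2,0,0,0,-0.2]]]'; python3 -m inch '[[[1,5,0,0,0,0,-0.2],[1,10,0,0,0,0,-0.2],[1,15,0,0,0,0,-0.2],[1,20,0,0,0,0,-0.2],[1,20,0,0,0,0,-0.2]]]'
python3 - <<'E'
from h import *
a=env.get_image("side")[130:245,130:330];b=env.get_image("scene")[120:290,235:460]
f=lambda i,w,h:cv2.resize(i[:,:,::-1],(w,h),interpolation=cv2.INTER_CUBIC)
a=f(a,400,230);b=f(b,400,302)
c=env.get_image("side")[130:280,320:480];c=f(c,400,375)
b=np.vstack([b,np.zeros((375-302,400,3),np.uint8)]);top=np.hstack([b,c])
w=f(env.get_image("wrist"),352,220);a=a[:220]
cv2.imwrite("pics/fin.png",np.vstack([top,np.hstack([a,w,np.zeros((220,48,3),np.uint8)])]));print(env.state()["t"])
E
```

```text
t: 30.4
ee_pos: [0.4252, -0.1978, 0.1533]
orientation: [[0.04, 0.999, 0.0], [0.999, -0.04, 0.0], [0.0, 0.0, -1.0]]
ft_force: [-0.8, -0.2, -1.7]
finger_gap: 0.415
grip_force: 29.6
t: 30.8
ee_pos: [0.4252, -0.1979, 0.1534]
orientation: [[0.04, 0.999, 0.0], [0.999, -0.04, -0.0], [0.0, 0.0, -1.0]]
ft_force: [0.6, -0.3, -0.4]
finger_gap: 0.569
grip_force: 0.0
t: 31.3
ee_pos: [0.4246, -0.1988, 0.2949]
orientation: [[0.042, 0.999, -0.001], [0.999, -0.042, -0.001], [-0.001, -0.001, -1.0]]
ft_force: [0.6, 0.7, -0.2]
finger_gap: 0.601
grip_force: 0.0
t: 31.8
ee_pos: [0.4348, 0.0441, 0.3142]
orientation: [[0.04, 0.999, 0.001], [0.999, -0.04, 0.001], [0.001, 0.001, -1.0]]
ft_force: [1.5, 0.7, 0.4]
finger_gap: 0.602
grip_force: 0.0
t: 32.3
ee_pos: [0.444, 0.2481, 0.3133]
orientation: [[0.034, 0.999, 0.0], [0.999, -0.034, -0.001], [-0.001, 0.0, -1.0]]
ft_force: [0.3, -1.1, 0.1]
finger_gap: 0.598
grip_force: 0.0
32.5
```

View pics/fin.png

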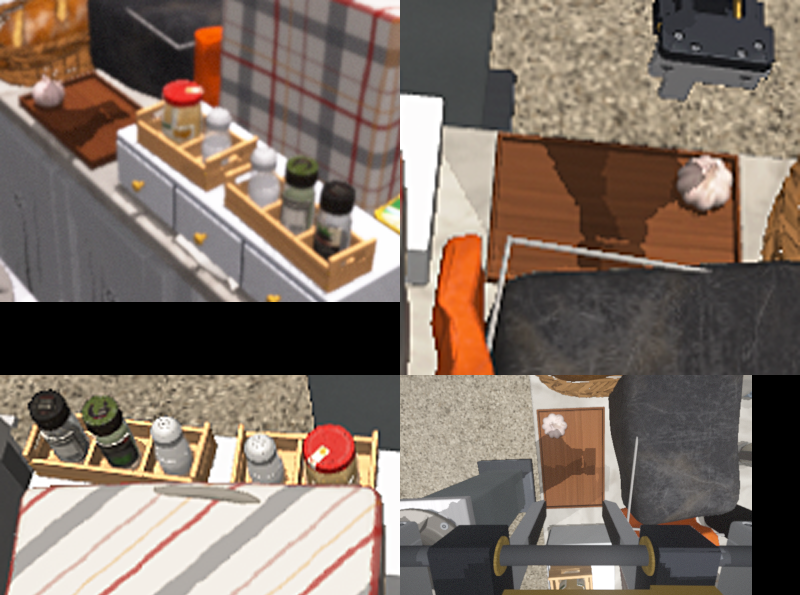

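The final montage shows all five items upright in their compartments: honey (183,110) and salt (216,140) in the breakfast caddy, salt (264,180), green (298,195) and black (333,215) in the dinner caddy. The garlic is still on the tray and the arm is clear, so I hand in.

```bash
python3 -c "
from cell import env
print(env.hand_in())"
```

```text
the job is handed in; nothing more can be done
None
```

The job is handed in at about 32 s: honey jar and one salt shaker are in the breakfast caddy, the other salt shaker and both spice jars in the dinner caddy, all upright in the final pictures, with the garlic still on the tray.

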